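Butt the spare recorder module against its neighbour and clamp it

TASK

Take the spare recorder module out of its wooden cradle, keep it upright, and set it gently in the empty bay of the steel dock, then close the gap so that it stands flush face to face against the module already there, with their sides in line. Only when the gap is closed, swing the dock's clamp lever fully shut behind it, and leave the other things on the shelf where they are.

Things in the scene. Friction and masses are not known exactly. Their poses are not given: they have to be found in the camera images.
- recorder: the loose recorder module: aluminium box 64 mm along its x, 50 mm along its y, 60 mm tall, 0.35 kg, black top with two round connectors along x; origin at the centre of its underside, z up. Starts in the cradle, whose cheeks cover its narrow faces (x = +-32 mm); its 64 mm wide faces (y = +-25 mm) are free. May stand either way round in the dock
- cradle: fixed pine cradle: floor 96 x 50 mm, 5 mm thick, two upright cheeks (inner faces at x = +-35 mm, outer at +-47 mm, 44 mm long in y, up to z = 65 mm, as high as the module standing in it); open at both y ends; origin at the centre of its underside
- dock: fixed dock: dark steel plate, x +-45, y -134 to +122 mm, 6 mm thick. On it at y +40 to +90 the fixed neighbour module, a box like the loose one (x +-32, top z = 66 mm), its bare face at y = +40 looking to -y; grey end housing behind it (to y +120, z 72 mm); at the other end the lever's socket block (y -130 to -94, x +-23, z to 18 mm); the bay is the bare plate between. Origin on the table, z up
- bay (a point): point on the base plate's top, at dock (0, 15, 6) mm: here lies the centre of the loose module's underside when it stands flush against the neighbour (its y faces across the dock's y, its sides in line). Axes as the dock's
- clamp (a joint): the clamp lever's angle about its upright hinge, rad: 0 = fully shut (the lever points along the dock's +y, its tip 3 mm from the outer face of a flush module), growing as it swings open towards the dock's -x side; starts open, about 1.3 to 1.9; stops at 0 and 2.1; stiff, stays where it is left (about 2 N at the post)
- lever_hinge (a point): on the lever's hinge axis at dock (0, -110, 18) mm
- lever_post (a point): top of the lever's upright black round handle post, 14 mm diameter, 60 mm from the hinge axis; the post stands 42 mm up from the steel lever arm (14 mm wide, 97 mm from the hinge to its round tip, top at z = 30 mm above the table); top of the post at z = 72 mm
- bell_jar: bystander: chrome bell jar, 112 mm diameter, 140 mm high, origin under its centre
- nylon_disc: bystander: white nylon levelling disc, 64 mm diameter, 18 mm high, in front of the cradle (its -x side), origin under its centre
- anchor_bolt: bystander: bronze anchor bolt standing on its 38 mm head, 58 mm high, beside the dock on its +x side, origin under its centre
- rubber_pad: bystander: black rubber pad 100 x 100 x 14 mm, origin under its centre
- spirit_level: bystander: aluminium spirit level 24 x 160 x 45 mm, origin under its centre
- screwdriver: bystander: screwdriver lying near the robot's left
- wrench: bystander: wrench lying at the back right
There are look-alikes about, which are no part of the job. Leave any blue or purple look-alike of the recorder alone.

How it is judged:
By the outcome, as a careful person would: the job done as asked, in the order asked, and still so for the second after the job is handed in, with the robot touching nothing.
It also fails if it takes over 72 s, if anything falls off the work surface, if the arm or the gripper's body presses on something with over 40 N, if the wrist force passes 120 N, or if a joint passes its speed limit or range.

ROBOT

A 6-joint arm with a two-finger parallel gripper is mounted at the origin on the work surface. World frame = base frame: x ahead of the robot, y to its left, z up, the work surface at z = 0. Lengths are in m, angles in rad, forces in N, time in s.
With the tool pointing down it reaches from about 0.275 to 0.75 m from the base axis. Payload 10.2 kg.
Tool frame: the origin (TCP) lies midway between the tips of the shut fingers; the grasp point (between the pads) lies 19 mm behind it (robot.grip_depth is the z of the grasp point in the tool frame, in m); z points along the fingers, y is the line along which they close (so a half turn about z gives the same grasp; the last joint's range is limited). The gripper opens to 88 mm and grips with 3 to 60 N. Pads are 18 mm wide; open, the fingers measure 123 mm over their backs; the gripper's body (75 mm by 187 mm) begins 45 mm behind the grasp point.
Start: joints at [-0.223, 0.313, 1.498, -0, 1.331, -0.223], TCP at [0.525, -0, 0.215] pointing down, gripper open.
Joint ranges: [-2.94, 2.94], [-0.97, 2.17], [0.19, 2.56], [-1.23, 4.37], [0.02, 3.11], [-2.88, 2.88]. Speed limits (rad/s): [2.39, 2.39, 3.01, 3.14, 3.14, 3.14].

INTERFACE

Orientations are given as a unit quaternion [w, x, y, z].
In Python, from station import robot, imaging, finish_job, models gives the robot as it stands.
- The arm moves only by the tool carry_out, never from a script. Its argument "steps" is a list of rows, each an object with "slide": the shift along the tool's x, y, z in cm, a list of three; "twist": the turn, a rotation vector about the tool's x, y, z in degrees, a list of three; "jaw": the opening, from -1 (shut) to 1 (fully open). A call has 1 to 12 rows; each row is the pose to reach, as a shift and turn from the pose commanded when the call began, along the tool's axes at that moment; what a row does not reach only later rows make up. A row lasts 1/10 s, in which the tool goes at most 50 mm and 8.59 degrees, less where a joint would pass 70% of its speed; a pose out of reach is approached as far as the arm can. A call with a gripper value outside its range is refused whole. The fingers move at their own pace and stop on an object; "grip_force" is the grip in N (left out, the last holds). Time passes only in rows, so rows that repeat a pose let the fingers close. It gives the time, the measured TCP pose, the force, the opening and the grip force at its end, in the units of the state.
- robot.state(): the state, without advancing time (a new reading comes with each control period).
- imaging.grab_frame(name): name is "scene" or "side" or "wrist"; returns a dict with "color" (420x560x3 uint8, red, green, blue), "z_map" (420x560 float32, m along the optical axis (not along the pixel's ray), 0 where there is no reading), "intrinsics" (3x3 intrinsics, pixels), "T" (4x4, takes a point from camera to world coordinates); the wrist camera has in their place "T_tool_cam" (4x4, takes a point from camera to tool coordinates, whose origin is the TCP and whose axes are the flange's). Camera axes: x right, y down, z forward; pixel columns grow to the right and rows downward; lengths in m; the calibration is good to about 2 mm. The wrist camera is an equidistant fisheye: a pixel r from the principal point sees the ray r / f radians off the axis. A picture is of the moment at which its call begins: read the wrist's pose just before it.
- finish_job(): hands the job in; it is judged then, once.
Trained networks look in the newest picture that a camera, given by its name, has taken for a name from the list of things; names that differ only in an ending like _2 or _b are one class to them, and where a whole thing is asked for, a point or a joint stands for the part that bears it (a point fixed in the world has none). Each returns a list of dicts, best first, with "confidence" (0 to 1); they miss things now and then, are a little off and sometimes report something else, mostly with a low value. They report only what shows in the picture. A call takes as long as a camera call. They do not tell look-alikes from the thing itself.
- models.spot_in(camera, thing): "centre" ([x, y, z] in m, in world coordinates, good to about 4 mm: the middle of the surface that is visible of it).
- models.pinpoint(camera, thing): "centre" ([x, y, z] in m, in world coordinates, good to about 4 mm: a listed point, or the origin of a listed thing).
The state is a dict: "time_s": time; "q": joint angles; "dq": joint speeds; "effort": joint torques, N m; "ee_pos": TCP position; "orientation": TCP orientation; "ft_force": force on the tool from outside, world axes, zero at the start; "moment": the same for the moment, N m; "finger_gap": finger opening in m; "grip_force": force on a finger pad.
Only numpy, scipy, OpenCV 4.12 (cv2) and the standard library are available. Lean on these libraries where they do the work, as an engineer would, in place of code of your own. Each camera call takes 0.05 s, during which the arm holds its last target. There are 200 camera calls.

## Working session

There is one attempt and no reset: what is moved stays moved. The work goes in short steps, Python scripts to look and compute and a tool call to move; the robot and the scene stay as the last step left them, time stands still between calls to the robot, and variables do not carry over. Pictures are saved under pics/ and viewed, at most 10 in all, crops included, and the job is handed in when it is done.

Besides the shell and the picture viewer there is one more tool, called after "Call:" as name(argument=value, ...), one argument or row to a line, values as JSON. carry_out: Moves the arm, as the interface text tells. Its arguments: {"type":"object","properties":{"steps":{"type":"array","items":{"type":"object","properties":{"slide":{"type":"array","items":{"type":"number"}},"twist":{"type":"array","items":{"type":"number"}},"jaw":{"type":"number"}}}},"grip_force":{"type":"number"}},"required":["steps"]}

```bash
ls; mkdir -p pics; python3 - <<'E'
from station import robot, imaging, models
import cv2, numpy as np
print(robot.state())
for c in ["scene","side"]:
    f=imaging.grab_frame(c); cv2.imwrite(f"pics/{c}0.png",f["color"][:,:,::-1]); np.savez(f"{c}0.npz",**f)
    K=f["intrinsics"];T=np.linalg.inv(f["T"])
    for n in ["recorder","cradle","dock","bay","lever_hinge","lever_post","bell_jar","nylon_disc","anchor_bolt","rubber_pad","spirit_level"]:
        for r in models.pinpoint(c,n)[:4]:
            p=np.array(r["centre"]);q=K@(T@np.r_[p,1])[:3]
            print(c,n,p.round(3),(q[:2]/q[2]).round(),round(r["confidence"],2))
E
```

```text
pics
{'time_s': 0.0, 'q': array([-2.23379249e-01,  3.13440487e-01,  1.49843166e+00,  1.03483269e-05,
        1.33101099e+00, -2.23384867e-01]), 'dq': array([-8.74248150e-06, -3.94599726e-04,  1.36679509e-03, -1.01349448e-04,
       -7.33041858e-04, -3.67316306e-04]), 'effort': array([-1.80187753e-04, -4.02218950e+01, -2.52264959e+01,  6.94810320e-02,
        3.53677373e-02, -8.52248218e-05]), 'ee_pos': array([5.24722569e-01, 6.45492028e-05, 2.14768002e-01]), 'orientation': array([-5.48671598e-04,  7.07105519e-01,  7.07107749e-01, -3.39593509e-04]), 'ft_force': array([-0.60235668, -0.33890795,  0.22202499]), 'moment': array([ 0.01588369, -0.00965883, -0.01660372]), 'grip_force': 0.0, 'finger_gap': 0.08784709794878691}
scene recorder [ 0.546 -0.173  0.002] [240. 217.] 0.79
scene recorder [ 0.449 -0.297  0.003] [230. 178.] 0.65
scene recorder [ 0.562 -0.312  0.001] [199. 198.] 0.63
scene cradle [ 0.542 -0.178  0.001] [240. 216.] 0.63
scene dock [0.584 0.11  0.001] [320. 281.] 0.59
scene bay [0.586 0.125 0.012] [325. 282.] 0.67
scene lever_hinge [ 0.586 -0.004  0.022] [281. 252.] 0.79
sc
[... 544 characters left out ...]
] 0.73
side recorder [ 0.451 -0.3    0.005] [329. 189.] 0.68
side cradle [ 0.547 -0.179  0.003] [293. 214.] 0.87
side dock [ 0.587  0.107 -0.004] [262. 292.] 0.74
side dock [ 0.776  0.054 -0.001] [196. 266.] 0.56
side bay [0.581 0.127 0.009] [263. 296.] 0.98
side lever_hinge [ 0.585 -0.004  0.021] [270. 253.] 0.86
side lever_post [ 0.523 -0.003  0.071] [293. 244.] 0.77
side bell_jar [ 0.776  0.053 -0.   ] [196. 266.] 0.81
side bell_jar [0.738 0.186 0.001] [196. 310.] 0.38
side nylon_disc [ 0.444 -0.173 -0.   ] [328. 220.] 0.78
side anchor_bolt [ 0.67   0.107 -0.002] [230. 288.] 0.63
side rubber_pad [ 0.724 -0.183 -0.002] [235. 207.] 0.65
side spirit_level [0.737 0.19  0.004] [196. 310.] 0.59
```

View pics/scene0.png

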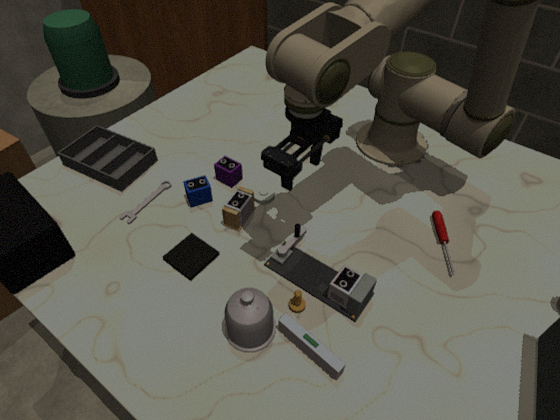

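View pics/side0.png

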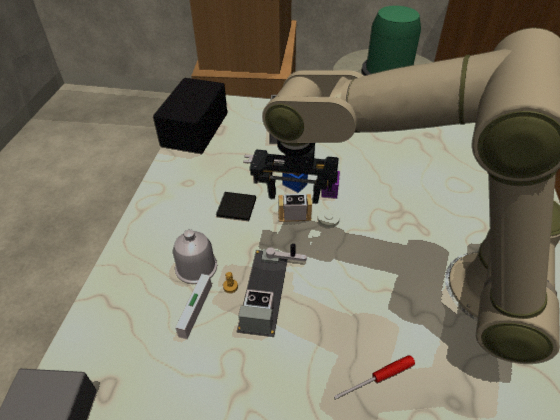

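The candidates for the recorder in the scene view are:
- the aluminium module in the pine cradle at (240,207)
- the blue look-alike at (198,190)
- the purple look-alike at (229,170)
- the fixed neighbour in the dock at (347,280)

I choose the one in the cradle. In the side view it is at (295,205), with the dock at (262,290) and the lever post at (293,250). Next I measure yaws from depth.

```bash
cat > h.py <<'E'
import numpy as np, cv2
def cloud(f):
    K=f["intrinsics"];z=f["z_map"];v,u=np.nonzero(z>0);d=z[v,u]
    p=np.c_[(u-K[0,2])/K[0,0]*d,(v-K[1,2])/K[1,1]*d,d]
    return p@f["T"][:3,:3].T+f["T"][:3,3], f["color"][v,u].astype(int)
def rect(P):
    return [np.round(a,4) for a in cv2.minAreaRect((P[:,:2]*1000).astype(np.float32))]
def near(P,c,r,z0,z1): return (np.hypot(P[:,0]-c[0],P[:,1]-c[1])<r)&(P[:,2]>z0)&(P[:,2]<z1)
E
python3 - <<'E'
from h import *
from station import imaging
for c in ["scene","side"]:
    f=np.load(c+"0.npz");P,C=cloud(f)
    for n,xy,r,a,b in [("rec",(.545,-.177),.065,.058,.072),("neigh",(.583,.185),.06,.06,.08),("plate",(.583,.06),.1,.003,.009),("post",(.523,-.003),.03,.06,.08),("lever",(.55,-.003),.06,.024,.034)]:
        m=near(P,xy,r,a,b); print(c,n,m.sum(),rect(P[m]),P[m].mean(0).round(4))
    m=near(P,(.545,-.177),.065,.055,.075)&(C.max(1)<70); print("black",m.sum(),P[m].mean(0).round(4), rect(P[m]))
print(imaging.grab_frame("wrist")["T_tool_cam"].round(3))
f=np.load("side0.npz");cv2.imwrite("pics/crop1.png",cv2.resize(np.ascontiguousarray(f["color"][170:240,250:350,::-1]),None,fx=6,fy=6))
E
```

```text
scene rec 534 [array([ 543.692 , -176.5142]), array([98.3156, 51.519 ]), np.float64(11.8342)] [ 0.5459 -0.175   0.0653]
scene neigh 1032 [array([581.007 , 187.7274]), array([75.5596, 80.3806]), np.float64(0.887)] [0.5839 0.1912 0.0687]
scene plate 1824 [array([584.8428,  54.6783]), array([192.1747, 179.4175]), np.float64(23.8177)] [0.5868 0.0699 0.0062]
scene post 36 [array([523.796 ,  -0.9309]), array([14.3382, 12.4691]), np.float64(38.3887)] [0.525  0.     0.0693]
scene lever 160 [array([543.089 ,  -0.5874]), array([105.1266,  18.2392]), np.float64(2.1261)] [0.542  0.0007 0.03  ]
black 241 [ 0.5483 -0.1712  0.0646] [array([ 546.6562, -171.9273]), array([88.8712, 46.6398]), np.float64(6.9014)]
side rec 403 [array([ 543.739 , -175.8347]), array([93.4657, 57.2111]), np.float64(13.881)] [ 0.5433 -0.1726  0.0644]
side neigh 892 [array([580.8357, 190.1684]), array([73.7275, 82.0963]), np.float64(0.5456)] [0.5804 0.1961 0.0683]
side plate 1163 [array([585.6108,  59.276 ]), array([185.6966, 197.0953]), np.float64(9.8128)] [0.5827 0.0623 0.0057]
side post 30 [array([523.5292,   3.3334]), array([13.6256, 12.6005]), np.float64(34.7482)] [0.5242 0.0038 0.0698]
side lever 182 [array([542.2388,   2.7752]), array([ 25.3014, 103.638 ]), np.float64(86.3845)] [0.5399 0.0032 0.0289]
black 119 [ 0.5425 -0.1761  0.0651] [array([ 542.566 , -176.2457]), array([46.3658, 42.6784]), np.float64(8.6563)]
[[-0.001 -0.95  -0.313  0.082]
 [ 1.    -0.001  0.     0.   ]
 [-0.001 -0.313  0.95  -0.17 ]
 [ 0.     0.     0.     1.   ]]
```

View pics/crop1.png

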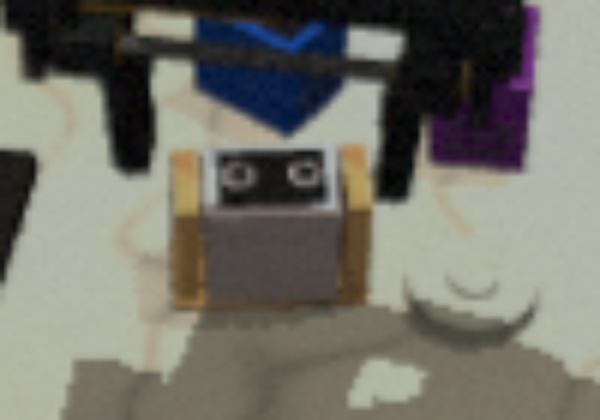

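The crop shows the aluminium module with a black top between the two pine cheeks, with connectors at crop (238,175) and (305,175). The blue and purple look-alikes are outside the cradle. Now I move above it, with the jaws across its free faces.

Call:
carry_out(
  steps=[
    {"slide": [-17.6,1.9,0],"twist": [0,0,78],"jaw": 1},
    {"slide": [-17.6,1.9,0],"twist": [0,0,78],"jaw": 1},
    {"slide": [-17.6,1.9,0],"twist": [0,0,78],"jaw": 1},
    {"slide": [-17.6,1.9,0],"twist": [0,0,78],"jaw": 1},
    {"slide": [-17.6,1.9,0],"twist": [0,0,78],"jaw": 1},
    {"slide": [-17.6,1.9,0],"twist": [0,0,78],"jaw": 1},
    {"slide": [-17.6,1.9,0],"twist": [0,0,78],"jaw": 1},
    {"slide": [-17.6,1.9,0],"twist": [0,0,78],"jaw": 1},
    {"slide": [-17.6,1.9,0],"twist": [0,0,78],"jaw": 1},
    {"slide": [-17.6,1.9,0],"twist": [0,0,78],"jaw": 1},
    {"slide": [-17.6,1.9,0],"twist": [0,0,78],"jaw": 1},
    {"slide": [-17.6,1.9,0],"twist": [0,0,78],"jaw": 1},
  ],
)

```text
time_s: 2.45
ee_pos: [0.544, -0.176, 0.2153]
orientation: [-0.0, 0.994, 0.106, -0.0]
ft_force: [-0.8, 0.1, 0.1]
finger_gap: 0.0881
grip_force: 0.0
```

```bash
cat >> h.py <<'E'
from scipy.spatial.transform import Rotation as R
def wcloud(name=None):
    from station import robot, imaging
    s=robot.state();f=imaging.grab_frame("wrist")
    if name: cv2.imwrite(f"pics/{name}.png",f["color"][:,:,::-1])
    K=f["intrinsics"];z=f["z_map"];v,u=np.nonzero(z>0);d=z[v,u]
    a=np.c_[(u-K[0,2])/K[0,0],(v-K[1,2])/K[1,1]];r=np.hypot(a[:,0],a[:,1])+1e-9
    ok=r<1.2;a,r,d,u,v=a[ok],r[ok],d[ok],u[ok],v[ok]
    p=np.c_[a*(np.tan(r)/r)[:,None]*d[:,None],d]
    p=p@f["T_tool_cam"][:3,:3].T+f["T_tool_cam"][:3,3]
    q=s["orientation"];M=R.from_quat([q[1],q[2],q[3],q[0]]).as_matrix()
    return s,p@M.T+s["ee_pos"],f["color"][v,u].astype(int),M
E
python3 - <<'E'
from h import *
s,P,C,M=wcloud("w1"); print(s["ee_pos"],s["q"].round(2),M.round(3)); np.savez("w1.npz",P=P,C=C)
m=near(P,(.545,-.177),.065,.055,.075); print(m.sum(),rect(P[m]),P[m].mean(0))
m2=m&(C.max(1)<60); print(m2.sum(),rect(P[m2]),P[m2].mean(0))
E
```

```text
[ 0.54401482 -0.17600885  0.21530669] [-0.52  0.42  1.35 -0.    1.37  0.84] [[ 0.978  0.211 -0.   ]
 [ 0.211 -0.978 -0.   ]
 [-0.    -0.    -1.   ]]
4094 [array([ 544.882 , -176.6332]), array([94.3154, 50.2623]), np.float64(11.0223)] [ 0.54633666 -0.17688641  0.06599336]
755 [array([ 544.191 , -177.4136]), array([48.4315, 34.975 ]), np.float64(11.4678)] [ 0.54213747 -0.18032428  0.06661101]
```

View pics/w1.png

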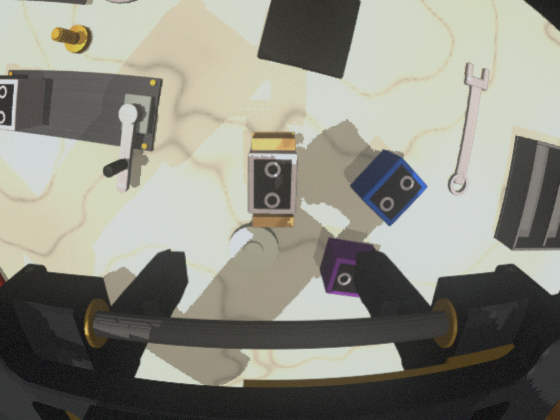

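The wrist view shows the recorder at (273,182) between the cheeks. Purple is at (345,265), blue at (390,187), and the lever post is at (117,168). The cradle's yaw is about 11.1°. I descend and grip.

Call:
carry_out(
  steps=[
    {"slide": [0.07,0.08,4],"twist": [0,0,1],"jaw": 1},
    {"slide": [0.07,0.08,8],"twist": [0,0,1],"jaw": 1},
    {"slide": [0.07,0.08,12],"twist": [0,0,1],"jaw": 1},
    {"slide": [0.07,0.08,14.5],"twist": [0,0,1],"jaw": 1},
    {"slide": [0.07,0.08,16.5],"twist": [0,0,1],"jaw": 1},
    {"slide": [0.07,0.08,18],"twist": [0,0,1],"jaw": 1},
    {"slide": [0.07,0.08,18.9],"twist": [0,0,1],"jaw": 1},
    {"slide": [0.07,0.08,18.9],"twist": [0,0,1],"jaw": 1},
    {"slide": [0.07,0.08,18.9],"twist": [0,0,1],"jaw": 1},
  ],
)

```text
time_s: 3.4
ee_pos: [0.5452, -0.1768, 0.0269]
orientation: [0.0, 0.995, 0.096, 0.0]
ft_force: [0.8, 0.0, 0.6]
finger_gap: 0.0883
grip_force: 0.0
```

Call:
carry_out(
  steps=[
    {"slide": [0,0,0],"jaw": 0.2},
    {"slide": [0,0,0],"jaw": 0},
    {"slide": [0,0,0],"jaw": -0.3},
    {"slide": [0,0,0],"jaw": -0.3},
    {"slide": [0,0,0],"jaw": -0.3},
    {"slide": [0,0,0],"jaw": -0.3},
    {"slide": [0,0,0],"jaw": -0.3},
    {"slide": [0,0,0],"jaw": -0.3},
  ],
  grip_force=25,
)

```text
invalid input
```

Call:
carry_out(
  steps=[
    {"slide": [0,0,0],"twist": [0,0,0],"jaw": -0.3},
    {"slide": [0,0,0],"twist": [0,0,0],"jaw": -0.3},
    {"slide": [0,0,0],"twist": [0,0,0],"jaw": -0.3},
    {"slide": [0,0,0],"twist": [0,0,0],"jaw": -0.3},
    {"slide": [0,0,0],"twist": [0,0,0],"jaw": -0.3},
    {"slide": [0,0,0],"twist": [0,0,0],"jaw": -0.3},
    {"slide": [0,0,0],"twist": [0,0,0],"jaw": -0.3},
  ],
  grip_force=25,
)

```text
time_s: 4.1
ee_pos: [0.545, -0.1769, 0.0265]
orientation: [0.0, 0.995, 0.096, 0.0]
ft_force: [-0.3, -2.1, 1.0]
finger_gap: 0.0493
grip_force: 25.0
```

Call:
carry_out(
  steps=[
    {"slide": [0,0,-0.5],"twist": [0,0,0],"jaw": -0.3},
    {"slide": [0,0,-1.5],"twist": [0,0,0],"jaw": -0.3},
    {"slide": [0,0,-3],"twist": [0,0,0],"jaw": -0.3},
    {"slide": [0,0,-5],"twist": [0,0,0],"jaw": -0.3},
    {"slide": [0,0,-7.5],"twist": [0,0,0],"jaw": -0.3},
    {"slide": [0,0,-10],"twist": [0,0,0],"jaw": -0.3},
    {"slide": [0,0,-12],"twist": [0,0,0],"jaw": -0.3},
    {"slide": [0,0,-14],"twist": [0,0,0],"jaw": -0.3},
    {"slide": [0,0,-14],"twist": [0,0,0],"jaw": -0.3},
  ],
)

```text
time_s: 5.0
ee_pos: [0.5457, -0.177, 0.1691]
orientation: [0.001, 0.995, 0.096, 0.002]
ft_force: [1.3, -0.4, -4.8]
finger_gap: 0.0498
grip_force: 25.0
```

```bash
python3 - <<'E'
from h import *
w=np.load("w1.npz");P=w["P"]
def face(P,tag):
    m=(abs(P[:,0]-.583)<.025)&(abs(P[:,1]-.15)<.012)&(P[:,2]>.02)&(P[:,2]<.055)
    if m.sum()>10: k=np.polyfit(P[m,0],P[m,1],1); print(tag,"face",m.sum(),np.polyval(k,.583).round(4),np.degrees(k[0]).round(2))
def plate(P,tag):
    m=near(P,(.583,.04),.085,.003,.009)&(P[:,1]>-.03)&(P[:,1]<.1)
    Q=P[m]; ys=np.arange(-.02,.1,.008); lo=[];hi=[]
    for y in ys:
        x=Q[abs(Q[:,1]-y)<.004,0]
        if len(x)>4: lo.append((y,x.min()));hi.append((y,x.max()))
    print(tag,"plate",np.polyfit(*np.array(lo).T,1).round(4),np.polyfit(*np.array(hi).T,1).round(4),np.array(lo)[:,1].round(4),np.array(hi)[:,1].round(4))
def neigh(P,tag):
    m=near(P,(.583,.175),.05,.061,.069)&(P[:,1]<.19); print(tag,"top",m.sum(),P[m].min(0).round(4),P[m].max(0).round(4),rect(P[m]))
for t,Q in [("w1",P)]+[(c,cloud(np.load(c+"0.npz"))[0]) for c in ["scene","side"]]:
    face(Q,t);plate(Q,t);neigh(Q,t)
for xy,r,a,b in [((.523,0),.03,.06,.08),((.55,0),.06,.024,.034),((.585,-.004),.03,.012,.022)]:
    m=near(P,xy,r,a,b); print(m.sum(),rect(P[m]),P[m].mean(0).round(4))
E
```

```text
w1 face 614 0.1483 0.95
w1 plate [-0.3541  0.5536] [-0.0519  0.6472] [0.5412 0.5404 0.5398 0.6083 0.6077 0.5402 0.5397 0.5209 0.5226 0.5015
 0.5093 0.5386 0.5393 0.5384 0.5256] [0.6305 0.649  0.6519 0.6475 0.6568 0.6603 0.648  0.6294 0.6443 0.6435
 0.6641 0.629  0.6432 0.6533 0.6291]
w1 top 833 [0.5501 0.1459 0.061 ] [0.6145 0.1843 0.069 ] [array([582.2444, 164.3655]), array([64.2958, 36.9055]), np.float64(2.669)]
scene plate [-0.3193  0.5405] [0.0044 0.6421] [0.5317 0.6048 0.525  0.5238 0.5397 0.5056 0.5384 0.5378 0.5147 0.5024
 0.5372 0.5282 0.5072 0.5241 0.5142] [0.6274 0.6299 0.648  0.6492 0.6415 0.6353 0.648  0.6614 0.6611 0.6339
 0.6618 0.6274 0.6497 0.6272 0.6321]
scene top 444 [0.5477 0.1471 0.0612] [0.6136 0.19   0.069 ] [array([580.7757, 168.8314]), array([65.739 , 42.6003]), np.float64(0.887)]
side plate [-0.4631  0.5548] [-0.031   0.6432] [0.6107 0.6098 0.5334 0.5114 0.5395 0.5275 0.5287 0.5389 0.5029 0.5097
 0.54   0.5281 0.5266 0.5261 0.5381] [0.6396 0.6295 0.6278 0.6424 0.6295 0.6607 0.6614 0.6598 0.6592 0.6568
 0.6476 0.6284 0.6265 0.6274 0.6341]
side top 343 [0.5496 0.1488 0.061 ] [0.6142 0.1899 0.069 ] [array([581.8665, 169.4004]), array([64.4236, 40.5425]), np.float64(0.5456)]
167 [array([525.605,  -1.596]), array([13.0059, 13.1146]), np.float64(2.7581)] [ 0.5265 -0.003   0.07  ]
809 [array([543.7756,  -1.7154]), array([ 19.2764, 107.4812]), np.float64(85.7998)] [ 0.5389 -0.0032  0.0302]
640 [array([585.2396,  -4.3985]), array([46.6498, 36.5327]), np.float64(0.7393)] [ 0.5897 -0.0103  0.0186]
```

Call:
carry_out(
  steps=[
    {"slide": [0.7,-2,0],"twist": [0,0,1],"jaw": -0.3},
    {"slide": [1.7,-5,0],"twist": [0,0,2],"jaw": -0.3},
    {"slide": [2.9,-8.4,0],"twist": [0,0,4],"jaw": -0.3},
    {"slide": [4.1,-11.8,0],"twist": [0,0,6],"jaw": -0.3},
    {"slide": [5.3,-15.2,0],"twist": [0,0,8],"jaw": -0.3},
    {"slide": [6.5,-18.6,0],"twist": [0,0,9],"jaw": -0.3},
    {"slide": [7.7,-22,0],"twist": [0,0,10.2],"jaw": -0.3},
    {"slide": [8.5,-24.5,0],"twist": [0,0,10.2],"jaw": -0.3},
    {"slide": [8.95,-25.7,0],"twist": [0,0,10.2],"jaw": -0.3},
    {"slide": [8.95,-25.7,0],"twist": [0,0,10.2],"jaw": -0.3},
    {"slide": [8.95,-25.7,0],"twist": [0,0,10.2],"jaw": -0.3},
  ],
)

```text
time_s: 6.1
ee_pos: [0.5835, 0.0917, 0.1658]
orientation: [0.0, 1.0, 0.007, -0.0]
ft_force: [0.1, -0.3, -5.0]
finger_gap: 0.0499
grip_force: 25.0
```

```bash
python3 - <<'E'
from h import *
s,P,C,M=wcloud("w2"); print(s["ee_pos"],M.round(3),s["ft_force"])
a=s["ee_pos"]
m=near(P,a,.055,a[2]+.03,a[2]+.05); print(m.sum(),rect(P[m]),P[m].mean(0))
m=(abs(P[:,0]-.583)<.025)&(abs(P[:,1]-.15)<.012)&(P[:,2]>.02)&(P[:,2]<.055);print("face",m.sum(),m.any() and P[m].mean(0))
m=near(P,(.583,.175),.05,.061,.069)&(P[:,1]<.19); print(m.sum(),rect(P[m]))
E
```

```text
[0.58347747 0.0917403  0.16580946] [[ 1.     0.014 -0.001]
 [ 0.014 -1.    -0.   ]
 [-0.001  0.    -1.   ]] [ 0.10755963 -0.26581273 -5.02314092]
12797 [array([588.3318,  92.0898]), array([54.0059, 79.7519]), np.float64(0.5937)] [0.59216458 0.09225389 0.20586015]
face 334 [0.5837312  0.14850272 0.03837889]
2749 [array([582.0421, 169.1089]), array([65.0177, 42.6308]), np.float64(1.0324)]
```

View pics/w2.png

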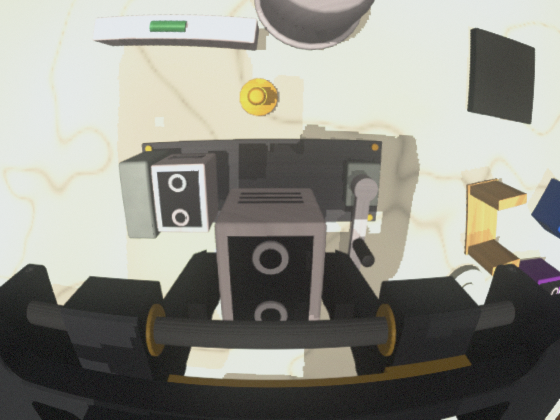

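The wrist view shows the module held level at (270,250), the cradle empty at (490,225), the bay clear, and the neighbour at (183,193). I set it down with a gap.

Call:
carry_out(
  steps=[
    {"slide": [0,0,2.5],"twist": [0,0,0],"jaw": -0.3},
    {"slide": [0,0,5.5],"twist": [0,0,0],"jaw": -0.3},
    {"slide": [0,0,8.5],"twist": [0,0,0],"jaw": -0.3},
    {"slide": [0,0,11],"twist": [0,0,0],"jaw": -0.3},
    {"slide": [0,0,12.5],"twist": [0,0,0],"jaw": -0.3},
    {"slide": [0,0,13.2],"twist": [0,0,0],"jaw": -0.3},
    {"slide": [0,0,13.5],"twist": [0,0,0],"jaw": -0.3},
    {"slide": [0,0,13.5],"twist": [0,0,0],"jaw": -0.3},
  ],
)

```text
time_s: 6.95
ee_pos: [0.584, 0.0922, 0.0317]
orientation: [0.0, 1.0, 0.007, 0.0]
ft_force: [0.5, -0.3, -4.8]
finger_gap: 0.0497
grip_force: 25.0
```

Call:
carry_out(
  steps=[
    {"slide": [0,0,0.1],"twist": [0,0,0],"jaw": -0.3},
    {"slide": [0,0,0.2],"twist": [0,0,0],"jaw": -0.3},
    {"slide": [0,0,0.2],"twist": [0,0,0],"jaw": -0.3},
  ],
)

```text
time_s: 7.25
ee_pos: [0.5838, 0.0927, 0.0296]
orientation: [0.0, 1.0, 0.007, 0.0]
ft_force: [-0.5, 0.6, -4.1]
finger_gap: 0.0497
grip_force: 25.0
```

Call:
carry_out(
  steps=[
    {"slide": [0,0,0.1],"twist": [0,0,0],"jaw": -0.3},
    {"slide": [0,0,0.1],"twist": [0,0,0],"jaw": -0.3},
  ],
)

```text
time_s: 7.45
ee_pos: [0.5836, 0.0927, 0.0283]
orientation: [-0.0, 1.0, 0.007, -0.0]
ft_force: [-0.1, -0.4, -5.0]
finger_gap: 0.0499
grip_force: 25.0
```

Call:
carry_out(
  steps=[
    {"slide": [0,0,0.1],"twist": [0,0,0],"jaw": -0.3},
    {"slide": [0,0,0.1],"twist": [0,0,0],"jaw": -0.3},
  ],
)

```text
time_s: 7.65
ee_pos: [0.5839, 0.0927, 0.0275]
orientation: [0.0, 1.0, 0.007, 0.0]
ft_force: [-0.3, -0.1, -2.3]
finger_gap: 0.0496
grip_force: 25.0
```

Call:
carry_out(
  steps=[
    {"slide": [0,0,0.05],"twist": [0,0,0],"jaw": -0.3},
    {"slide": [0,0,0.05],"twist": [0,0,0],"jaw": -0.3},
  ],
)

```text
time_s: 7.85
ee_pos: [0.584, 0.0927, 0.0275]
orientation: [0.0, 1.0, 0.007, 0.0]
ft_force: [-2.8, -0.7, 4.5]
finger_gap: 0.0493
grip_force: 25.0
```

Call:
carry_out(
  steps=[
    {"slide": [0,0,0],"twist": [0,0,0],"jaw": 0.45},
    {"slide": [0,0,0],"twist": [0,0,0],"jaw": 0.45},
    {"slide": [0,0,0],"twist": [0,0,0],"jaw": 0.45},
    {"slide": [0,0,-1],"twist": [0,0,0],"jaw": 0.45},
    {"slide": [0,0,-3],"twist": [0,0,0],"jaw": 0.45},
    {"slide": [0,0,-6],"twist": [0,0,0],"jaw": 0.45},
    {"slide": [0,0,-10],"twist": [0,0,0],"jaw": 0.45},
    {"slide": [0,0,-14],"twist": [0,0,0],"jaw": 0.45},
    {"slide": [0,0,-16],"twist": [0,0,0],"jaw": 0.45},
    {"slide": [0,0,-16],"twist": [0,0,0],"jaw": 0.45},
  ],
)

```text
time_s: 8.85
ee_pos: [0.5849, 0.0927, 0.1905]
orientation: [0.0, 1.0, 0.007, 0.003]
ft_force: [0.2, -0.5, -0.5]
finger_gap: 0.0636
grip_force: 0.0
```

Call:
carry_out(
  steps=[
    {"slide": [0,0,0],"twist": [0,0,-90],"jaw": 0.7},
    {"slide": [0,0,0],"twist": [0,0,-90],"jaw": 0.7},
    {"slide": [0,0,0],"twist": [0,0,-90],"jaw": 0.7},
    {"slide": [0,0,0],"twist": [0,0,-90],"jaw": 0.7},
    {"slide": [0,0,0],"twist": [0,0,-90],"jaw": 0.7},
    {"slide": [0,0,0],"twist": [0,0,-90],"jaw": 0.7},
    {"slide": [0,0,0],"twist": [0,0,-90],"jaw": 0.7},
    {"slide": [0,0,0],"twist": [0,0,-90],"jaw": 0.7},
    {"slide": [0,0,0],"twist": [0,0,-90],"jaw": 0.7},
    {"slide": [0,0,0],"twist": [0,0,-90],"jaw": 0.7},
    {"slide": [0,0,0],"twist": [0,0,-90],"jaw": 0.7},
    {"slide": [0,0,0],"twist": [0,0,-90],"jaw": 0.7},
  ],
)

```text
time_s: 10.05
ee_pos: [0.5832, 0.0927, 0.1856]
orientation: [-0.001, 0.702, 0.712, -0.001]
ft_force: [-0.0, 0.3, 0.2]
finger_gap: 0.0752
grip_force: 0.0
```

```bash
cat > fit.py <<'E'
from h import *
import sys
s,P,C,M=wcloud(sys.argv[1]); print(s["ee_pos"].round(4),M[:2,:2].round(4),s["finger_gap"])
def top(c,tag,z0=.0635,z1=.0685):
    m=near(P,c,.042,z0,z1); m&=P[:,1]<.194
    print(tag,m.sum(),rect(P[m]),P[m].mean(0).round(4)); return P[m]
yc=float(sys.argv[2])
m=(abs(P[:,0]-.583)<.05)&(P[:,2]>.0635)&(P[:,2]<.0685)
for tag,k in [("rec",m&(abs(P[:,1]-yc)<.0295)),("nei",m&(P[:,1]>.147+ (0))&(P[:,1]<.197))]:
    print(tag,k.sum(),rect(P[k]))
    for y in np.linspace(P[k,1].min()+.006,P[k,1].max()-.006,6):
        x=P[k&(abs(P[:,1]-y)<.003),0]; print("  y",y.round(3),x.min().round(4),x.max().round(4),((x.min()+x.max())/2).round(4))
    for x in [.56,.575,.59,.605]:
        y=P[k&(abs(P[:,0]-x)<.004),1]; print("  x",x,y.min().round(4),y.max().round(4))
E
python3 fit.py w3 .0925
```

```text
[0.5832 0.0927 0.1856] [[-0.0144  0.9999]
 [ 0.9999  0.0144]] 0.07521638385597568
rec 3012 [array([582.6016,  92.87  ]), array([63.9801, 50.859 ]), np.float64(1.0499)]
  y 0.074 0.5518 0.6144 0.5831
  y 0.081 0.5509 0.6141 0.5825
  y 0.089 0.5511 0.6146 0.5829
  y 0.097 0.5512 0.6145 0.5828
  y 0.105 0.5504 0.6141 0.5822
  y 0.113 0.5505 0.6136 0.5821
  x 0.56 0.0677 0.1179
  x 0.575 0.068 0.118
  x 0.59 0.068 0.1183
  x 0.605 0.0679 0.1187
nei 3249 [array([581.9068, 172.5534]), array([64.3661, 48.6472]), np.float64(0.2942)]
  y 0.154 0.5508 0.6142 0.5825
  y 0.161 0.5498 0.614 0.5819
  y 0.169 0.55 0.6127 0.5814
  y 0.176 0.5509 0.6135 0.5822
  y 0.184 0.5499 0.6133 0.5816
  y 0.191 0.5498 0.6131 0.5815
  x 0.56 0.1481 0.1967
  x 0.575 0.1483 0.1966
  x 0.59 0.1484 0.1969
  x 0.605 0.1487 0.1964
```

View pics/w3.png

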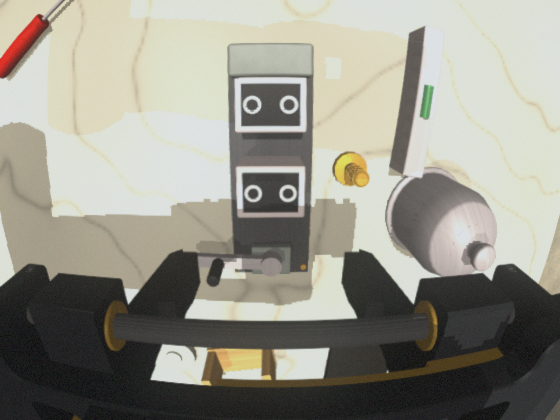

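The module stands upright in the bay at (271,190), parallel to the neighbour at (271,104), with a gap of about 30 mm. I now regrip it by its narrow faces so I can slide it straight.

Call:
carry_out(
  steps=[
    {"slide": [0,0,3],"twist": [0,0,0],"jaw": 0.7},
    {"slide": [0,0,7],"twist": [0,0,0],"jaw": 0.7},
    {"slide": [0,0,10],"twist": [0,0,0],"jaw": 0.7},
    {"slide": [0,0,12.5],"twist": [0,0,0],"jaw": 0.7},
    {"slide": [0,0,14.5],"twist": [0,0,0],"jaw": 0.7},
    {"slide": [0,0,15.7],"twist": [0,0,0],"jaw": 0.7},
    {"slide": [0,0,15.7],"twist": [0,0,0],"jaw": 0.7},
    {"slide": [0,0,15.7],"twist": [0,0,0],"jaw": 0.7},
  ],
)

```text
time_s: 10.9
ee_pos: [0.584, 0.0927, 0.0305]
orientation: [0.0, 0.702, 0.712, 0.0]
ft_force: [0.1, -0.3, 0.0]
finger_gap: 0.0751
grip_force: 0.0
```

Call:
carry_out(
  steps=[
    {"slide": [0,0,0],"twist": [0,0,0],"jaw": 0.2},
    {"slide": [0,0,0],"twist": [0,0,0],"jaw": 0.2},
    {"slide": [0,0,0],"twist": [0,0,0],"jaw": 0.2},
    {"slide": [0,0,0],"twist": [0,0,0],"jaw": 0.2},
    {"slide": [0,0,0],"twist": [0,0,0],"jaw": 0.2},
  ],
  grip_force=10,
)

```text
time_s: 11.4
ee_pos: [0.5838, 0.0927, 0.0308]
orientation: [0.0, 0.702, 0.712, 0.0]
ft_force: [-2.3, 0.7, 5.6]
finger_gap: 0.064
grip_force: 10.0
```

```bash
python3 fit.py w4 .0925
```

```text
[0.5838 0.0927 0.0308] [[-0.0139  0.9999]
 [ 0.9999  0.0139]] 0.06396555258037627
rec 10276 [array([583.9773,  93.1515]), array([91.9948, 50.3958]), np.float64(0.975)]
  y 0.074 0.552 0.6161 0.5841
  y 0.081 0.5519 0.6163 0.5841
  y 0.089 0.5519 0.6162 0.584
  y 0.097 0.5515 0.616 0.5837
  y 0.105 0.5378 0.6298 0.5838
  y 0.113 0.5515 0.6155 0.5835
  x 0.56 0.068 0.1179
  x 0.575 0.0678 0.118
  x 0.59 0.0685 0.1185
  x 0.605 0.0683 0.1186
nei 14504 [array([581.689 , 172.4422]), array([64.4933, 49.5392]), np.float64(0.5866)]
  y 0.153 0.5502 0.6139 0.5821
  y 0.161 0.5495 0.6141 0.5818
  y 0.168 0.5498 0.6137 0.5818
  y 0.176 0.5496 0.6138 0.5817
  y 0.183 0.5494 0.6134 0.5814
  y 0.191 0.5495 0.6133 0.5814
  x 0.56 0.1474 0.197
  x 0.575 0.1486 0.197
  x 0.59 0.1488 0.1969
  x 0.605 0.1487 0.197
```

Call:
carry_out(
  steps=[
    {"slide": [0.3,-0.02,-0.05],"twist": [0,0,-0.2],"jaw": 0.2},
    {"slide": [0.7,-0.04,-0.05],"twist": [0,0,-0.2],"jaw": 0.2},
    {"slide": [1.1,-0.06,-0.05],"twist": [0,0,-0.2],"jaw": 0.2},
    {"slide": [1.5,-0.08,-0.05],"twist": [0,0,-0.2],"jaw": 0.2},
    {"slide": [1.9,-0.1,-0.05],"twist": [0,0,-0.2],"jaw": 0.2},
    {"slide": [2.3,-0.1,-0.05],"twist": [0,0,-0.2],"jaw": 0.2},
    {"slide": [2.6,-0.1,-0.05],"twist": [0,0,-0.2],"jaw": 0.2},
    {"slide": [2.75,-0.1,-0.05],"twist": [0,0,-0.2],"jaw": 0.2},
    {"slide": [2.75,-0.1,-0.05],"twist": [0,0,-0.2],"jaw": 0.2},
  ],
  grip_force=15,
)

```text
time_s: 12.35
ee_pos: [0.5836, 0.1202, 0.0324]
orientation: [0.002, 0.701, 0.713, 0.001]
ft_force: [-2.9, -2.4, 12.9]
finger_gap: 0.0641
grip_force: 15.0
```

```bash
python3 fit.py w5 .1165 | grep -v "x 0"
```

```text
[0.5836 0.1202 0.0324] [[-0.0179  0.9998]
 [ 0.9998  0.0179]] 0.06406356811614555
rec 3881 [array([583.4706, 132.7731]), array([90.8139, 18.9739]), np.float64(1.0952)]
  y 0.129 0.5381 0.6289 0.5835
  y 0.13 0.5381 0.6289 0.5835
  y 0.132 0.5381 0.6289 0.5835
  y 0.133 0.5394 0.6289 0.5841
  y 0.135 0.5515 0.6275 0.5895
  y 0.137 0.5515 0.6156 0.5836
nei 13069 [array([581.7608, 173.143 ]), array([64.4182, 48.7929]), np.float64(0.999)]
  y 0.154 0.5502 0.6142 0.5822
  y 0.162 0.55 0.6139 0.5819
  y 0.169 0.5499 0.6137 0.5818
  y 0.176 0.5497 0.6139 0.5818
  y 0.184 0.5495 0.6137 0.5816
  y 0.191 0.5492 0.6136 0.5814
```

```bash
python3 - <<'E'
from h import *
s,P,C,M=wcloud("w6");print(s["ft_force"],s["moment"],M.round(4))
m=(abs(P[:,0]-.583)<.028)&(abs(P[:,1]-.12)<.024)&(P[:,2]>.055)&(P[:,2]<.08)
A=np.c_[P[m,0]-.583,P[m,1]-.12,np.ones(m.sum())];k=np.linalg.lstsq(A,P[m,2],rcond=None)[0];print(m.sum(),k)
m=(abs(P[:,0]-.583)<.028)&(abs(P[:,1]-.172)<.02)&(P[:,2]>.055)&(P[:,2]<.08)
A=np.c_[P[m,0]-.583,P[m,1]-.172,np.ones(m.sum())];print(m.sum(),np.linalg.lstsq(A,P[m,2],rcond=None)[0])
E
```

```text
[-2.34303773 -3.73484036 13.18913092] [-0.59997088  0.44582333  0.01189544] [[-1.780e-02  9.998e-01  3.700e-03]
 [ 9.998e-01  1.780e-02 -6.000e-04]
 [-7.000e-04  3.700e-03 -1.000e+00]]
10245 [ 0.00787006 -0.3965259   0.07202389]
11662 [-0.0033645   0.0044368   0.06787119]
```

View pics/w6.png

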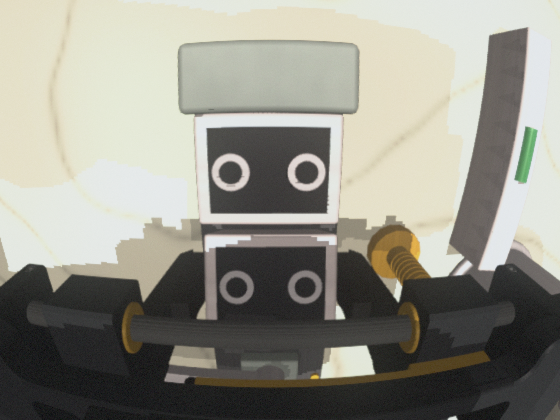

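The view shows the module tipped about 22° about the pad axis: its top at (270,290) is foreshortened and leans towards the neighbour. I lift it clear with a firmer grip and tilt the tool to stand it upright again.

Call:
carry_out(
  steps=[
    {"slide": [0,0,0],"twist": [0,0,0],"jaw": 0.2},
    {"slide": [-0.2,0,-0.2],"twist": [0,0,0],"jaw": 0.2},
    {"slide": [-0.5,0,-0.5],"twist": [0,0,0],"jaw": 0.2},
    {"slide": [-0.8,0,-0.8],"twist": [0,0,0],"jaw": 0.2},
    {"slide": [-1,0,-1],"twist": [0,0,0],"jaw": 0.2},
    {"slide": [-1,0,-1],"twist": [0,0,0],"jaw": 0.2},
  ],
  grip_force=30,
)

```text
time_s: 13.05
ee_pos: [0.5825, 0.1099, 0.0404]
orientation: [-0.0, 0.701, 0.713, 0.0]
ft_force: [-0.4, -0.3, -3.6]
finger_gap: 0.0638
grip_force: 30.0
```

```bash
cat > tilt.py <<'E'
from h import *
import sys
yc=float(sys.argv[1])
s,P,C,M=wcloud();print(s["ee_pos"].round(4),s["ft_force"].round(1),s["moment"].round(2),s["finger_gap"])
z=s["ee_pos"][2]
m=(abs(P[:,0]-.583)<.026)&(abs(P[:,1]-yc)<.02)&(P[:,2]>z+.02)&(P[:,2]<z+.065)
if len(sys.argv)>2: m=(abs(P[:,0]-.583)<.026)&(abs(P[:,1]-yc)<.02)&(P[:,2]>.055)&(P[:,2]<.08)
for _ in range(3):
    A=np.c_[P[m,0]-.583,P[m,1]-yc,np.ones(m.sum())];k=np.linalg.lstsq(A,P[m,2],rcond=None)[0]
    B=np.c_[P[:,0]-.583,P[:,1]-yc,np.ones(len(P))]; m=(abs(B[:,0])<.026)&(abs(B[:,1])<.022)&(abs(P[:,2]-B@k)<.004)
print(m.sum(),"tilt deg x,y",np.degrees(np.arctan(k[:2])).round(2),"ztop",k[2].round(4),P[m].mean(0).round(4))
E
python3 tilt.py .11
```

```text
[0.5825 0.1099 0.0404] [-0.4 -0.3 -3.6] [ 0.05 -0.   -0.  ] 0.06383174582156316
9470 tilt deg x,y [ -0.05 -21.06] ztop 0.08 [0.583  0.1133 0.0787]
```

Call:
carry_out(
  steps=[
    {"slide": [0.2,0,-0.1],"twist": [0,5,0],"jaw": 0.2},
    {"slide": [0.35,0,-0.1],"twist": [0,10,0],"jaw": 0.2},
    {"slide": [0.5,0,-0.1],"twist": [0,15,0],"jaw": 0.2},
    {"slide": [0.65,0,-0.1],"twist": [0,19,0],"jaw": 0.2},
    {"slide": [0.7,0,-0.1],"twist": [0,21.1,0],"jaw": 0.2},
    {"slide": [0.7,0,-0.1],"twist": [0,21.1,0],"jaw": 0.2},
    {"slide": [0.7,0,-0.1],"twist": [0,21.1,0],"jaw": 0.2},
  ],
)

```text
time_s: 13.8
ee_pos: [0.5823, 0.1171, 0.0412]
orientation: [-0.13, 0.689, 0.701, 0.128]
ft_force: [0.1, -0.1, -5.4]
finger_gap: 0.0638
grip_force: 30.0
```

```bash
python3 tilt.py .11
```

```text
[0.5823 0.1171 0.0412] [ 0.1 -0.1 -5.4] [-0.42 -0.04  0.01] 0.06382343922448326
8885 tilt deg x,y [-0.36 -0.89] ztop 0.0782 [0.5831 0.1083 0.0782]
```

Call:
carry_out(
  steps=[
    {"slide": [-0.11,0,0.28],"twist": [0,0.9,0],"jaw": 0.2},
    {"slide": [-0.22,0,0.56],"twist": [0,0.9,0],"jaw": 0.2},
    {"slide": [-0.31,0,0.79],"twist": [0,0.9,0],"jaw": 0.2},
    {"slide": [-0.31,0,0.79],"twist": [0,0.9,0],"jaw": 0.2},
  ],
)

```text
time_s: 14.25
ee_pos: [0.5821, 0.1173, 0.0324]
orientation: [-0.136, 0.688, 0.7, 0.133]
ft_force: [-0.3, -0.2, -4.3]
finger_gap: 0.0637
grip_force: 30.0
```

Call:
carry_out(
  steps=[
    {"slide": [-0.036,0,0.093],"twist": [0,0,0],"jaw": 0.2},
    {"slide": [-0.036,0,0.093],"twist": [0,0,0],"jaw": 0.2},
  ],
)

```text
time_s: 14.45
ee_pos: [0.5824, 0.1173, 0.032]
orientation: [-0.136, 0.688, 0.7, 0.134]
ft_force: [-0.1, 0.5, -2.3]
finger_gap: 0.0636
grip_force: 30.0
```

```bash
python3 tilt.py .11
```

```text
[0.5824 0.1173 0.032 ] [-0.1  0.5 -2.3] [-0.3   0.09  0.05] 0.0635639598402385
8811 tilt deg x,y [-0.32 -0.09] ztop 0.0689 [0.583  0.108  0.0689]
```

Call:
carry_out(
  steps=[
    {"slide": [-0.02,0,0.05],"twist": [0,0,0],"jaw": 0.2},
    {"slide": [-0.04,0,0.09],"twist": [0,0,0],"jaw": 0.2},
    {"slide": [-0.04,0,0.09],"twist": [0,0,0],"jaw": 0.2},
  ],
  grip_force=20,
)

```text
time_s: 14.8
ee_pos: [0.5824, 0.1175, 0.0318]
orientation: [-0.136, 0.688, 0.7, 0.134]
ft_force: [-3.6, 2.3, 5.6]
finger_gap: 0.0633
grip_force: 20.0
```

Call:
carry_out(
  steps=[
    {"slide": [0,0,0],"twist": [0,0,0],"jaw": 0.68},
    {"slide": [0,0,0],"twist": [0,0,0],"jaw": 0.68},
    {"slide": [0,0,0],"twist": [0,0,0],"jaw": 0.68},
    {"slide": [0,0,-1],"twist": [0,0,0],"jaw": 0.68},
    {"slide": [0,0,-4],"twist": [0,0,0],"jaw": 0.68},
    {"slide": [0,0,-8],"twist": [0,0,0],"jaw": 0.68},
    {"slide": [0,0,-12],"twist": [0,0,0],"jaw": 0.68},
    {"slide": [0,0,-15],"twist": [0,-10,0],"jaw": 0.68},
    {"slide": [0,0,-15],"twist": [0,-22,0],"jaw": 0.68},
    {"slide": [0,0,-15],"twist": [0,-22,0],"jaw": 0.68},
    {"slide": [0,0,-15],"twist": [0,-22,0],"jaw": 0.68},
  ],
)

```text
time_s: 15.9
ee_pos: [0.5833, 0.0625, 0.171]
orientation: [0.001, 0.7, 0.714, 0.0]
ft_force: [-0.1, -0.1, -0.3]
finger_gap: 0.074
grip_force: 0.0
```

```bash
python3 tilt.py .108 1; python3 fit.py w7 .108|grep -v "x 0"
```

```text
[0.5833 0.0625 0.171 ] [-0.1 -0.1 -0.3] [-0.02 -0.03  0.06] 0.07401926320498645
3078 tilt deg x,y [-0.02 -1.08] ztop 0.0677 [0.583  0.108  0.0677]
[0.5832 0.0617 0.1704] [[-0.019   0.9998]
 [ 0.9998  0.019 ]] 0.07413743433191196
rec 3617 [array([582.4797, 104.5558]), array([64.4945, 49.7187]), np.float64(0.9182)]
  y 0.085 0.5506 0.614 0.5823
  y 0.093 0.5515 0.6147 0.5831
  y 0.101 0.5516 0.6143 0.583
  y 0.108 0.5508 0.6139 0.5824
  y 0.116 0.5508 0.6145 0.5827
  y 0.124 0.5508 0.6144 0.5826
nei 3568 [array([581.6832, 172.8245]), array([64.275 , 48.5317]), np.float64(0.9255)]
  y 0.154 0.5507 0.6141 0.5824
  y 0.162 0.5498 0.6138 0.5818
  y 0.169 0.5504 0.6137 0.5821
  y 0.176 0.5504 0.6135 0.5819
  y 0.184 0.5493 0.6133 0.5813
  y 0.191 0.5501 0.6133 0.5817
```

The module stands upright, in line and parallel, with a gap of about 18 mm. I push it shut from behind, low down, with the fingers narrowed.

Call:
carry_out(
  steps=[
    {"slide": [-0.6,-0.03,0],"twist": [0,0,0.15],"jaw": -0.45},
    {"slide": [-0.6,-0.03,2],"twist": [0,0,0.15],"jaw": -0.45},
    {"slide": [-0.6,-0.03,5],"twist": [0,0,0.15],"jaw": -0.45},
    {"slide": [-0.6,-0.03,8],"twist": [0,0,0.15],"jaw": -0.45},
    {"slide": [-0.6,-0.03,11],"twist": [0,0,0.15],"jaw": -0.45},
    {"slide": [-0.6,-0.03,13],"twist": [0,0,0.15],"jaw": -0.45},
    {"slide": [-0.6,-0.03,14.5],"twist": [0,0,0.15],"jaw": -0.45},
    {"slide": [-0.6,-0.03,15.5],"twist": [0,0,0.15],"jaw": -0.45},
    {"slide": [-0.6,-0.03,15.5],"twist": [0,0,0.15],"jaw": -0.45},
    {"slide": [-0.6,-0.03,15.5],"twist": [0,0,0.15],"jaw": -0.45},
  ],
)

```text
time_s: 17.0
ee_pos: [0.5835, 0.0544, 0.0155]
orientation: [0.0, 0.702, 0.712, 0.0]
ft_force: [0.4, -0.3, -1.1]
finger_gap: 0.0243
grip_force: 0.0
```

```bash
python3 fit.py w8 .1045|grep -v "  y"
```

```text
[0.5835 0.0544 0.0155] [[-0.014   0.9999]
 [ 0.9999  0.014 ]] 0.024337921677445924
rec 16836 [array([582.5212, 103.894 ]), array([64.5233, 50.4518]), np.float64(1.188)]
  x 0.56 0.079 0.1285
  x 0.575 0.0794 0.1289
  x 0.59 0.0796 0.1293
  x 0.605 0.0793 0.1295
nei 10066 [array([581.986 , 162.5056]), array([64.5055, 29.5911]), np.float64(0.3944)]
  x 0.56 0.1476 0.1763
  x 0.575 0.1478 0.1753
  x 0.59 0.1481 0.1753
  x 0.605 0.1482 0.1769
```

Call:
carry_out(
  steps=[
    {"slide": [0.6,0,0],"twist": [0,0,-0.1],"jaw": -0.45},
    {"slide": [1.1,0,0],"twist": [0,0,-0.1],"jaw": -0.45},
    {"slide": [1.4,0,0],"twist": [0,0,-0.1],"jaw": -0.45},
    {"slide": [1.6,0,0],"twist": [0,0,-0.1],"jaw": -0.45},
    {"slide": [1.8,0,0],"twist": [0,0,-0.1],"jaw": -0.45},
    {"slide": [2,0,0],"twist": [0,0,-0.1],"jaw": -0.45},
    {"slide": [2.2,0,0],"twist": [0,0,-0.1],"jaw": -0.45},
    {"slide": [2.4,0,0],"twist": [0,0,-0.1],"jaw": -0.45},
    {"slide": [2.6,0,0],"twist": [0,0,-0.1],"jaw": -0.45},
    {"slide": [2.8,0,0],"twist": [0,0,-0.1],"jaw": -0.45},
    {"slide": [2.8,0,0],"twist": [0,0,-0.1],"jaw": -0.45},
  ],
)

```text
time_s: 18.15
ee_pos: [0.5832, 0.0827, 0.0154]
orientation: [0.001, 0.701, 0.713, 0.0]
ft_force: [0.2, -2.8, 2.9]
finger_gap: 0.0243
grip_force: 1.9
```

```bash
python3 tilt.py .115 1;python3 fit.py w9 .117
```

```text
[0.5832 0.0827 0.0154] [ 0.2 -2.8  2.9] [-0.54 -0.04  0.  ] 0.024260203013417418
13020 tilt deg x,y [-0.03  0.67] ztop 0.0678 [0.5829 0.1169 0.0679]
[0.5832 0.0827 0.0153] [[-0.0166  0.9999]
 [ 0.9999  0.0166]] 0.02418130195166999
rec 16048 [array([582.7258, 115.7812]), array([64.425 , 56.5429]), np.float64(0.6064)]
  y 0.094 0.5515 0.6147 0.5831
  y 0.103 0.5506 0.6147 0.5827
  y 0.111 0.5506 0.6147 0.5827
  y 0.12 0.5505 0.6148 0.5826
  y 0.129 0.5506 0.6146 0.5826
  y 0.138 0.5503 0.6143 0.5823
  x 0.56 0.0909 0.1433
  x 0.575 0.0932 0.1437
  x 0.59 0.0938 0.1439
  x 0.605 0.0916 0.144
nei 18293 [array([581.8931, 172.442 ]), array([64.8942, 49.1218]), np.float64(0.0214)]
  y 0.154 0.5499 0.6141 0.582
  y 0.161 0.5498 0.614 0.5819
  y 0.169 0.5497 0.6138 0.5817
  y 0.176 0.5494 0.6135 0.5815
  y 0.184 0.5496 0.6134 0.5815
  y 0.191 0.5497 0.6135 0.5816
  x 0.56 0.1479 0.197
  x 0.575 0.1483 0.197
  x 0.59 0.1485 0.197
  x 0.605 0.1485 0.197
```

Call:
carry_out(
  steps=[
    {"slide": [0.1,0,0],"twist": [0,0,0],"jaw": -0.45},
    {"slide": [0.2,0,0],"twist": [0,0,0],"jaw": -0.45},
    {"slide": [0.3,0,0],"twist": [0,0,0],"jaw": -0.45},
    {"slide": [0.4,0,0],"twist": [0,0,0],"jaw": -0.45},
    {"slide": [0.4,0,0],"twist": [0,0,0],"jaw": -0.45},
  ],
)

```text
time_s: 18.75
ee_pos: [0.583, 0.0866, 0.0153]
orientation: [0.0, 0.701, 0.713, 0.0]
ft_force: [-0.1, -5.0, 5.0]
finger_gap: 0.0242
grip_force: 2.6
```

Call:
carry_out(
  steps=[
    {"slide": [0.05,0,0],"twist": [0,0,0],"jaw": -0.45},
    {"slide": [0.05,0,0],"twist": [0,0,0],"jaw": -0.45},
  ],
)

```text
time_s: 18.95
ee_pos: [0.583, 0.087, 0.0153]
orientation: [0.001, 0.701, 0.713, 0.0]
ft_force: [1.2, -4.6, 4.1]
finger_gap: 0.024
grip_force: 2.8
```

Call:
carry_out(
  steps=[
    {"slide": [0.05,0,0],"twist": [0,0,0],"jaw": -0.45},
    {"slide": [0.05,0,0],"twist": [0,0,0],"jaw": -0.45},
  ],
)

```text
time_s: 19.15
ee_pos: [0.583, 0.0873, 0.0153]
orientation: [0.001, 0.701, 0.713, -0.0]
ft_force: [0.4, -7.0, 3.7]
finger_gap: 0.0245
grip_force: 3.2
```

Call:
carry_out(
  steps=[
    {"slide": [0.05,0,0],"twist": [0,0,0],"jaw": -0.45},
    {"slide": [0.05,0,0],"twist": [0,0,0],"jaw": -0.45},
  ],
)

```text
time_s: 19.35
ee_pos: [0.583, 0.0874, 0.0153]
orientation: [0.001, 0.701, 0.713, -0.0]
ft_force: [0.2, -10.2, 2.9]
finger_gap: 0.0245
grip_force: 4.6
```

Call:
carry_out(
  steps=[
    {"slide": [0.05,0,0],"twist": [0,0,0],"jaw": -0.45},
    {"slide": [0.05,0,0],"twist": [0,0,0],"jaw": -0.45},
  ],
)

```text
time_s: 19.55
ee_pos: [0.583, 0.0874, 0.0153]
orientation: [0.001, 0.701, 0.713, -0.001]
ft_force: [-0.5, -11.2, 4.2]
finger_gap: 0.0239
grip_force: 6.0
```

```bash
python3 tilt.py .12 1;python3 fit.py w10 .1195
```

```text
[0.583  0.0874 0.0153] [ -0.5 -11.2   4.2] [-1.69  0.05  0.13] 0.02386371850167569
13057 tilt deg x,y [-0.01  0.61] ztop 0.0678 [0.5829 0.1219 0.0679]
[0.583  0.0874 0.0153] [[-0.0167  0.9999]
 [ 0.9999  0.0167]] 0.024038071096055345
rec 16189 [array([582.4525, 119.684 ]), array([64.8442, 58.8412]), np.float64(0.2853)]
  y 0.096 0.5525 0.6125 0.5825
  y 0.106 0.5509 0.6149 0.5829
  y 0.115 0.5505 0.6146 0.5826
  y 0.124 0.5505 0.6145 0.5825
  y 0.134 0.5503 0.6145 0.5824
  y 0.143 0.5501 0.6141 0.5821
  x 0.56 0.096 0.149
  x 0.575 0.0986 0.149
  x 0.59 0.0987 0.149
  x 0.605 0.0962 0.149
nei 18968 [array([581.8469, 171.9953]), array([64.9662, 49.995 ]), np.float64(0.0094)]
  y 0.153 0.5501 0.6143 0.5822
  y 0.161 0.55 0.614 0.582
  y 0.168 0.5497 0.614 0.5818
  y 0.176 0.5496 0.6137 0.5816
  y 0.183 0.5494 0.6136 0.5815
  y 0.191 0.5494 0.6136 0.5815
  x 0.56 0.147 0.197
  x 0.575 0.147 0.197
  x 0.59 0.1471 0.197
  x 0.605 0.147 0.197
```

View pics/w10.png

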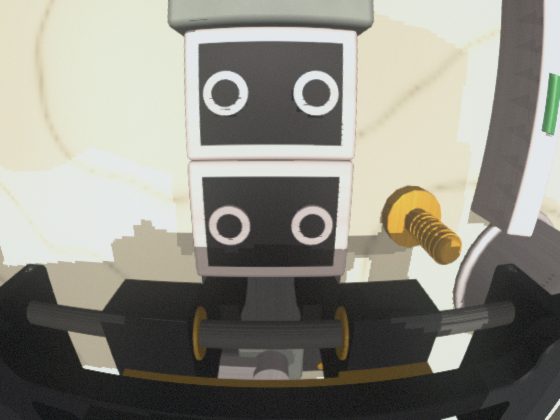

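The modules are flush (seam at row 158) and their sides are in line (left edges at columns 188 and 191). The push stalled at 11 N, so it has contact. I back off, rise, and turn towards the lever post.

Call:
carry_out(
  steps=[
    {"slide": [-0.3,0,0],"twist": [0,0,0],"jaw": -0.45},
    {"slide": [-1,0,0],"twist": [0,0,0],"jaw": -0.45},
    {"slide": [-2.2,0,0],"twist": [0,0,0],"jaw": -0.45},
    {"slide": [-2.2,0,-2],"twist": [0,0,0],"jaw": -0.45},
    {"slide": [-2.2,0,-6],"twist": [0,0,0],"jaw": 0},
    {"slide": [-2.2,0,-10],"twist": [0,0,0],"jaw": 0},
    {"slide": [-2.2,0,-14],"twist": [0,0,0],"jaw": 0},
    {"slide": [-2.2,0,-16],"twist": [0,0,0],"jaw": 0},
    {"slide": [-2.2,0,-16],"twist": [0,0,0],"jaw": 0},
  ],
)

```text
time_s: 20.55
ee_pos: [0.5841, 0.0664, 0.1777]
orientation: [0.002, 0.701, 0.713, 0.002]
ft_force: [-0.1, 0.8, -0.3]
finger_gap: 0.0442
grip_force: 0.0
```

Call:
carry_out(
  steps=[
    {"slide": [-2,-2,0],"twist": [0,0,-87],"jaw": 0},
    {"slide": [-4,-4,0],"twist": [0,0,-87],"jaw": 0},
    {"slide": [-6.7,-5.95,0],"twist": [0,0,-87],"jaw": 0},
    {"slide": [-6.7,-5.95,0],"twist": [0,0,-87],"jaw": 0},
    {"slide": [-6.7,-5.95,0],"twist": [0,0,-87],"jaw": 0},
    {"slide": [-6.7,-5.95,0],"twist": [0,0,-87],"jaw": 0},
    {"slide": [-6.7,-5.95,0],"twist": [0,0,-87],"jaw": 0},
    {"slide": [-6.7,-5.95,0],"twist": [0,0,-87],"jaw": 0},
    {"slide": [-6.7,-5.95,0],"twist": [0,0,-87],"jaw": 0},
    {"slide": [-6.7,-5.95,0],"twist": [0,0,-87],"jaw": 0},
    {"slide": [-6.7,-5.95,0],"twist": [0,0,-87],"jaw": 0},
    {"slide": [-6.7,-5.95,0],"twist": [0,0,-87],"jaw": 0},
  ],
)

```text
time_s: 21.75
ee_pos: [0.5242, -0.0012, 0.1739]
orientation: [-0.001, 0.02, 1.0, 0.0]
ft_force: [-0.4, 0.7, -0.3]
finger_gap: 0.0439
grip_force: 0.0
```

```bash
python3 - <<'E'
from h import *
from station import models
s,P,C,M=wcloud("w11");print(s["ee_pos"].round(4),M.round(3),s["q"].round(2),s["finger_gap"])
for n in ["lever_post","lever_hinge"]: print(n,[(np.round(r["centre"],4),round(r["confidence"],2)) for r in models.pinpoint("wrist",n)[:2]])
m=near(P,(.525,-.002),.02,.066,.08);print(m.sum(),m.any() and (rect(P[m]),P[m].mean(0)))
m=near(P,(.5855,-.004),.04,.012,.022);print("block",rect(P[m]))
E
```

```text
[ 0.5242 -0.0012  0.1739] [[-0.999  0.039 -0.002]
 [ 0.039  0.999  0.001]
 [ 0.002  0.    -1.   ]] [-0.23  0.35  1.56  0.    1.23 -1.76] 0.04392416553375207
lever_post [(array([ 0.521 , -0.0036,  0.07  ]), 0.91)]
lever_hinge [(array([ 0.5833, -0.0024,  0.0192]), 0.89), (array([ 0.3016,  0.3008, -0.0017]), 0.35)]
213 ([array([524.3347,  -0.788 ]), array([13.5006, 13.3386]), np.float64(19.6284)], array([ 0.52380281, -0.00074886,  0.07232527]))
block [array([584.7109,  -3.7105]), array([45.8912, 35.4807]), np.float64(0.27)]
```

Call:
carry_out(
  steps=[
    {"slide": [0,0.04,4],"twist": [0,0,0],"jaw": 0},
    {"slide": [0,0.04,8],"twist": [0,0,0],"jaw": 0},
    {"slide": [0,0.04,10.5],"twist": [0,0,0],"jaw": 0},
    {"slide": [0,0.04,12.5],"twist": [0,0,0],"jaw": 0},
    {"slide": [0,0.04,13.4],"twist": [0,0,0],"jaw": 0},
    {"slide": [0,0.04,13.4],"twist": [0,0,0],"jaw": 0},
    {"slide": [0,0.04,13.4],"twist": [0,0,0],"jaw": -0.9},
    {"slide": [0,0.04,13.4],"twist": [0,0,0],"jaw": -0.9},
    {"slide": [0,0.04,13.4],"twist": [0,0,0],"jaw": -0.9},
    {"slide": [0,0.04,13.4],"twist": [0,0,0],"jaw": -0.9},
    {"slide": [0,0.04,13.4],"twist": [0,0,0],"jaw": -0.9},
  ],
  grip_force=10,
)

```text
time_s: 23.0
ee_pos: [0.5248, -0.0008, 0.0414]
orientation: [0.0, 0.018, 1.0, -0.0]
ft_force: [-1.2, 0.1, 3.6]
finger_gap: 0.013
grip_force: 10.0
```

```bash
python3 - <<'E'
from h import *
from station import robot
s=robot.state();q=s["orientation"];M=R.from_quat([q[1],q[2],q[3],q[0]]).as_matrix();p=s["ee_pos"]
print(p,s["ft_force"].round(1),s["finger_gap"],M[:2,:2].round(3))
h=np.array([.5848,-.0019]);v=p[:2]-h;print(np.hypot(*v),np.degrees(np.arctan2(v[1],v[0])))
v=v/np.hypot(*v)*.0602
for a in list(range(8,89,8))+[89,90]:
    w=R.from_euler("z",-a,degrees=True).as_matrix()[:2,:2]@v+h-p[:2]
    print(a,(M[:2,:2].T@w*100).round(2))
E
```

```text
[ 0.52484263 -0.000775    0.04138063] [-1.2  0.1  3.6] 0.013003460835756512 [[-0.999  0.036]
 [ 0.036  0.999]]
0.05996792713034411 178.92506495980732
8 [-0.02  0.84]
16 [-0.18  1.66]
24 [-0.46  2.46]
32 [-0.84  3.2 ]
40 [-1.32  3.89]
48 [-1.89  4.51]
56 [-2.55  5.03]
64 [-3.27  5.47]
72 [-4.04  5.79]
80 [-4.85  6.01]
88 [-5.68  6.11]
89 [-5.79  6.12]
90 [-5.89  6.12]
```

Call:
carry_out(
  steps=[
    {"slide": [-0.02,0.84,0],"twist": [0,0,8],"jaw": -0.9},
    {"slide": [-0.18,1.66,0],"twist": [0,0,16],"jaw": -0.9},
    {"slide": [-0.46,2.46,0],"twist": [0,0,24],"jaw": -0.9},
    {"slide": [-0.84,3.2,0],"twist": [0,0,32],"jaw": -0.9},
    {"slide": [-1.32,3.89,0],"twist": [0,0,40],"jaw": -0.9},
    {"slide": [-1.89,4.51,0],"twist": [0,0,48],"jaw": -0.9},
    {"slide": [-2.55,5.03,0],"twist": [0,0,56],"jaw": -0.9},
    {"slide": [-3.27,5.47,0],"twist": [0,0,64],"jaw": -0.9},
    {"slide": [-4.04,5.79,0],"twist": [0,0,72],"jaw": -0.9},
    {"slide": [-4.85,6.01,0],"twist": [0,0,80],"jaw": -0.9},
    {"slide": [-5.3,6.07,0],"twist": [0,0,84],"jaw": -0.9},
    {"slide": [-5.3,6.07,0],"twist": [0,0,84],"jaw": -0.9},
  ],
)

```text
time_s: 24.2
ee_pos: [0.5806, 0.0578, 0.0414]
orientation: [0.001, 0.683, 0.731, 0.0]
ft_force: [1.5, -3.1, 2.8]
finger_gap: 0.0133
grip_force: 10.0
```

Call:
carry_out(
  steps=[
    {"slide": [-0.01,0.1,0],"twist": [0,0,1],"jaw": -0.9},
    {"slide": [-0.02,0.2,0],"twist": [0,0,2],"jaw": -0.9},
    {"slide": [-0.03,0.3,0],"twist": [0,0,3],"jaw": -0.9},
    {"slide": [-0.03,0.3,0],"twist": [0,0,3],"jaw": -0.9},
  ],
)

```text
time_s: 24.6
ee_pos: [0.5827, 0.0579, 0.0413]
orientation: [0.0, 0.701, 0.713, 0.0]
ft_force: [-1.6, -2.9, 5.1]
finger_gap: 0.0131
grip_force: 10.0
```

Call:
carry_out(
  steps=[
    {"slide": [0,0.1,0],"twist": [0,0,1],"jaw": -0.9},
    {"slide": [0,0.1,0],"twist": [0,0,1],"jaw": -0.9},
  ],
)

```text
time_s: 24.8
ee_pos: [0.5836, 0.0579, 0.0413]
orientation: [0.0, 0.707, 0.707, -0.0]
ft_force: [-1.3, -1.4, 5.3]
finger_gap: 0.0132
grip_force: 10.0
```

Call:
carry_out(
  steps=[
    {"slide": [0,0.1,0],"twist": [0,0,0],"jaw": -0.9},
    {"slide": [0,0.1,0],"twist": [0,0,0],"jaw": -0.9},
  ],
)

```text
time_s: 25.0
ee_pos: [0.5837, 0.0579, 0.0412]
orientation: [-0.001, 0.707, 0.707, -0.001]
ft_force: [-5.2, -3.0, 8.7]
finger_gap: 0.0134
grip_force: 10.0
```

Call:
carry_out(
  steps=[
    {"slide": [0,0.1,0],"twist": [0,0,0],"jaw": -0.9},
    {"slide": [0,0.1,0],"twist": [0,0,0],"jaw": -0.9},
  ],
)

```text
time_s: 25.2
ee_pos: [0.5838, 0.058, 0.0411]
orientation: [-0.002, 0.707, 0.707, -0.002]
ft_force: [-10.4, -2.9, 11.0]
finger_gap: 0.0131
grip_force: 10.0
```

Call:
carry_out(
  steps=[
    {"slide": [0,0,0],"twist": [0,0,0],"jaw": -0.4},
    {"slide": [0,0,0],"twist": [0,0,0],"jaw": -0.4},
    {"slide": [0,0,0],"twist": [0,0,0],"jaw": -0.4},
    {"slide": [0,0,-2],"twist": [0,0,0],"jaw": -0.4},
    {"slide": [0,0,-5],"twist": [0,0,0],"jaw": -0.4},
    {"slide": [0,0,-9],"twist": [0,0,0],"jaw": -0.4},
    {"slide": [0,0,-13],"twist": [0,0,0],"jaw": -0.4},
    {"slide": [-3,0,-17],"twist": [0,0,0],"jaw": -0.4},
    {"slide": [-5,0,-18],"twist": [0,0,0],"jaw": -0.4},
    {"slide": [-5,0,-18],"twist": [0,0,0],"jaw": -0.4},
    {"slide": [-5,0,-18],"twist": [0,0,0],"jaw": -0.4},
  ],
)

```text
time_s: 26.3
ee_pos: [0.5854, 0.0084, 0.2201]
orientation: [-0.001, 0.708, 0.707, -0.0]
ft_force: [0.9, 0.3, -0.4]
finger_gap: 0.0268
grip_force: 0.0
```

```bash
python3 tilt.py .122 1; python3 fit.py w12 .122; python3 - <<'E'
from h import *
s,P,C,M=wcloud()
m=near(P,(.584,.058),.02,.066,.08);print("post",m.sum(),rect(P[m]))
m=(abs(P[:,0]-.584)<.02)&(P[:,1]>-.01)&(P[:,1]<.1)&(P[:,2]>.026)&(P[:,2]<.034);print("arm",rect(P[m]))
E
```

```text
[0.5854 0.0084 0.2201] [ 0.9  0.3 -0.4] [-0.03  0.    0.01] 0.026833491769245335
2361 tilt deg x,y [0.01 0.66] ztop 0.0678 [0.583  0.1216 0.0678]
[0.5853 0.0088 0.2197] [[ 5.e-04  1.e+00]
 [ 1.e+00 -5.e-04]] 0.02618707154846412
rec 2837 [array([582.6036, 124.9542]), array([52.917 , 63.8343]), np.float64(89.8355)]
  y 0.104 0.5517 0.6145 0.5831
  y 0.113 0.5507 0.6144 0.5825
  y 0.121 0.5508 0.6143 0.5825
  y 0.129 0.5509 0.6133 0.5821
  y 0.137 0.5509 0.6144 0.5826
  y 0.145 0.5508 0.6144 0.5826
  x 0.56 0.0987 0.1514
  x 0.575 0.0985 0.1511
  x 0.59 0.0985 0.1509
  x 0.605 0.0995 0.1512
nei 2439 [array([581.9911, 171.9589]), array([64.6955, 49.866 ]), np.float64(0.0451)]
  y 0.153 0.5508 0.6144 0.5826
  y 0.161 0.5508 0.6134 0.5821
  y 0.168 0.5497 0.6135 0.5816
  y 0.176 0.5508 0.6135 0.5822
  y 0.183 0.5496 0.6135 0.5815
  y 0.191 0.5507 0.6126 0.5817
  x 0.56 0.147 0.1969
  x 0.575 0.1479 0.1969
  x 0.59 0.1471 0.1969
  x 0.605 0.1471 0.1968
post 149 [array([584.3986,  58.649 ]), array([12.8316, 12.7119]), np.float64(89.3963)]
arm [array([585.6563,  50.9237]), array([95.5078, 21.5935]), np.float64(89.5067)]
```

View pics/w12.png

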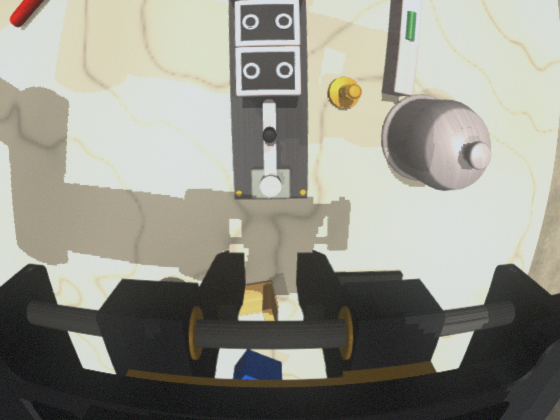

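The lever points straight at the module's centre (post at (269,135), tip at (269,103)). The modules are flush with their sides in line, and the robot is clear. I hand it in.

```bash
python3 -c "
from station import finish_job
print(finish_job())"
```

```text
the job is handed in; nothing more can be done
None
```

The recorder stands upright in the dock, flush against and in line with the neighbour module, and the clamp lever was swung shut to its stop after the gap closed. The module did tip about 22° on the plate during my first slide attempt, so I stood it upright again before pushing it home. The job is handed in at about 26 s of the 72 s, with no verdict returned.

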